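# Set the bench air tap half open

## Robot

A 6-joint arm with a two-finger parallel gripper is mounted at the origin on a cart in front of the work surface, level with it; the furniture and walls round the work are solid. World frame = base frame: x ahead of the robot, y to its left, z up, the work surface at z = 0. Lengths are in m, angles in rad, forces in N, time in s.
With the tool pointing down it reaches from about 0.25 to 0.725 m from the base axis. Payload 4 kg.
Tool frame: the origin (TCP) lies at the very end of the fingers, on their centre line; the grasp point (between the pads) lies 19 mm behind it; x points along the fingers, z is the direction in which the jaws open and shut, and the axes are right-handed (so a half turn about x gives the same grasp; the last joint's range is limited). The gripper opens to 85 mm and grips with 20 to 120 N. Pads are 22 mm wide; open, the fingers measure 114 mm over their backs; the gripper's body (76 mm by 85 mm) begins 54 mm behind the grasp point. The pads swing forward as they close: fully open they stand 13 mm farther back than shut.
Start: joints at [1.192, 0.241, 0.005, 1.335, 0, 1.571], TCP at [0.185, 0.465, 0.231] pointing down, gripper open.
Joint ranges: [-2.72, 2.72], [-1.05, 1.87], [-1.09, 1.28], [-1.99, 2.15], [-1.42, 1.44], [-3.14, 3.14]. Speed limits (rad/s): [2.79, 2.79, 3.14, 3.14, 3.14, 3.14].

## Interface

Orientations are given as a unit quaternion [x, y, z, w].
In Python, from workcell import bot gives the robot as it stands.
- The arm moves only by the tool apply_moves, never from a script. Its argument "targets" is one flat list of numbers, 7 for each row, row after row: the shift along the tool's x, y, z in units of 25 cm (1.0 is 25 cm), then the turn, a rotation vector about the tool's x, y, z in units of 0.5 rad (1.0 is 0.5 rad), then the opening, from 0 (shut) to 1 (fully open). In form: [tx, ty, tz, wx, wy, wz, claw, tx, ty, tz, wx, wy, wz, claw, ...]. A call has 1 to 12 rows; each row is the pose to reach, as a shift and turn from the pose commanded when the call began, along the tool's axes at that moment; what a row does not reach only later rows make up. A row lasts 1/12 s, in which the tool goes at most 41.7 mm and 7.16 degrees, less where a joint would pass 70% of its speed; a pose out of reach is approached as far as the arm can. A call with a number of a shift or a turn outside -1 to 1 is refused whole. A call with a gripper value outside its range is refused whole. The fingers move at their own pace and stop on an object; the grip force is fixed at half the most. Time passes only in rows, so rows that repeat a pose let the fingers close. It gives the time, the measured TCP pose, the force and the opening at its end, in the units of the state.
- bot.get_obs(): the state, without advancing time (a new reading comes with each control period).
- bot.camera(name): name is "scene" or "top"; returns (picture, depth): 400x640x3 uint8, red, green, blue; 400x640 float32, m along the optical axis (not along the pixel's ray), 0 where there is no reading.
- bot.camera_params(name): a dict with "fx", "fy", "cx", "cy" (pixels), "T" (4x4, takes a point from camera to world coordinates). Camera axes: x right, y up, looking along -z (the intrinsics and any distortion apply to the point x, -y, -z); pixel columns grow to the right and rows downward; lengths in m; the calibration is good to about 2 mm. A picture is of the moment at which its call begins. camera_params takes no time and is no camera call.
- bot.job_done(): hands the job in, once; it reports no verdict.
The state is a dict: "clock": time; "joint_pos": joint angles; "joint_vel": joint speeds; "tau": joint torques, N m; "eef_pos": TCP position; "tool_rot": TCP orientation; "ft_force": force on the tool from outside, world axes, zero at the start; "ft_torque": the same for the moment, N m; "grip_width": finger opening in m.
Only numpy, scipy, OpenCV 4.12 (cv2) and the standard library are available. Lean on these libraries where they do the work, as an engineer would, in place of code of your own. Each camera call takes 0.05 s, during which the arm holds its last target.

## Task

Two air taps stand screwed to the workbench: one ends in a thin bent blow nozzle, the other in a short hexagonal cap. Set the tap with the nozzle half open for a gentle jet: its lever at 45 degrees, midway between shut (lever square across the pipe) and fully open (lever in line with the pipe, over the nozzle), and let go of it. Leave the capped tap shut.

Things in the scene. Friction and masses are not known exactly. Their poses are not given: they have to be found in the camera images.
- nozzle_tap: Tap to set, fixed: pillar on a 60 mm flange, index disc (80 mm, top at 76 mm; the boldest, middle mark = half open), and a steel nozzle 10 mm thick reaching 130 mm along own -x at 50 mm height, end bent down. Origin: flange underside on the bench, on the lever's vertical axis (z). Lever: black grip sleeve 12 mm wide, 16 mm tall, 40 to 95 mm out from the axis, centre 100 mm up; hub top 111 mm.
- nozzle_lever (a joint): Turn of that tap's lever about the vertical axis, rad: 0 = shut, lever along the tap's own +y, square across the pipe; grows anticlockwise seen from above; pi/2 = fully open, lever along own -x, over the nozzle. Stops at both ends. Stiff by friction (0.2 N m, about 3 N at the sleeve), stays where left. Starts at 0 to 0.4.
- capped_tap: The other tap, to be left shut, fixed: same pillar, disc and lever, same origin and axes, but its outlet (own -x) ends 43 mm from the axis in a short hexagonal steel cap, without nozzle.
- capped_lever (a joint): Turn of the capped tap's lever, rad, measured in the same way: 0 = shut, which it is at the start.
Things that resemble listed ones, but are neither listed nor needed, are in the scene too. What is shaped like the capped_tap but red is not meant.

How it is judged:
At the end, for the whole second after the job is handed in: The nozzle tap's lever rests at 45 degrees from shut, within 11 degrees either way, and the capped tap's lever is still shut within 7 degrees (value of joint nozzle_lever between 0.585 and 0.985 rad and velocity of joint nozzle_lever between -0.05 and 0.05 rad/s and value of joint capped_lever below 0.12 rad); the robot touches nothing.
It also fails if it takes over 35 s, if anything falls off the work surface, if the arm or the gripper's body presses on something with over 40 N, if the wrist force passes 120 N, or if a joint passes its speed limit or range.

## Working session

There is one attempt and no reset: what is moved stays moved. The work goes in short steps, Python scripts to look and compute and a tool call to move; the robot and the scene stay as the last step left them, time stands still between calls to the robot, and variables do not carry over. Pictures are saved under pics/ and viewed, and the job is handed in when it is done.

Besides the shell and the picture viewer there is one more tool, called after ">>>" as name(argument=value, ...) on one line, values as JSON. apply_moves: Moves the arm, as the interface text tells. Its arguments: {"type":"object","properties":{"targets":{"type":"array"}},"required":["targets"]}

```bash
ls; mkdir -p pics; python3 - <<'E'
from workcell import bot
import cv2,numpy as np
for n in ("scene","top"):
    im,d=bot.camera(n); cv2.imwrite(f"pics/{n}0.png",im[:,:,::-1]); np.save(f"{n}d.npy",d); np.save(f"{n}i.npy",im)
    p=bot.camera_params(n); print(n,p)
print(bot.get_obs())
E
```

```text
pics
scene {'fx': 367.6580210790591, 'fy': 367.6580210790591, 'cx': 320.86909510018904, 'cy': 199.95398868729777, 'T': array([[ 0.86692696,  0.23581591, -0.43912241,  0.08116509],
       [-0.49832654,  0.42845833, -0.75372018, -0.81447407],
       [ 0.01040644,  0.87224671,  0.48895541,  0.4546019 ],
       [ 0.        ,  0.        ,  0.        ,  1.        ]])}
top {'fx': 420.5780168395066, 'fy': 420.5780168395066, 'cx': 321.4649848012981, 'cy': 202.09479192255841, 'T': array([[ 0.01072839,  0.98297885, -0.18340527,  0.29049329],
       [-0.99928576,  0.01718567,  0.03365455, -0.14510073],
       [ 0.03623365,  0.18291321,  0.98246113,  0.8573821 ],
       [ 0.        ,  0.        ,  0.        ,  1.        ]])}
{'clock': 0.1, 'joint_pos': array([1.19198776e+00, 2.41361204e-01, 3.88416705e-03, 1.33517429e+00,
       1.86156017e-05, 1.57079154e+00]), 'joint_vel': array([-0.00115245, -0.00103284,  0.00304187, -0.00123402, -0.0016152 ,
        0.00024005]), 'tau': array([-2.61394780e-04, -3.73136687e+01,  2.53010702e+01,  1.08293595e-02,
       -2.65706927e-05, -4.90878485e-07]), 'eef_pos': array([0.18470074, 0.46405032, 0.23049981]), 'tool_rot': array([-0.39728527,  0.58574048,  0.39655988,  0.58464756]), 'ft_force': array([ 0.18315733,  0.41550079, -0.3659712 ]), 'ft_torque': array([-6.15784224e-02,  8.31181937e-05,  2.94136937e-02]), 'grip_width': 0.08527554104974942}
```

View pics/scene0.png

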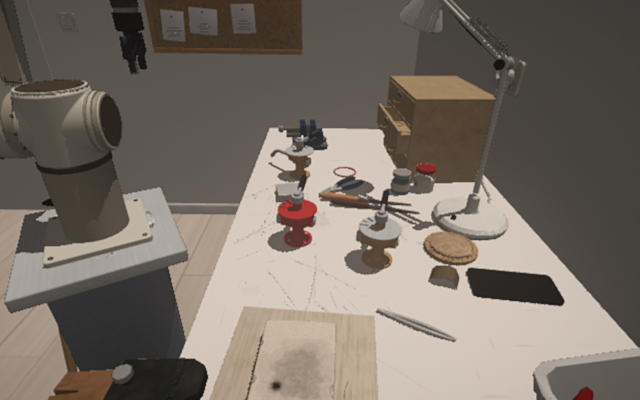

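View pics/top0.png

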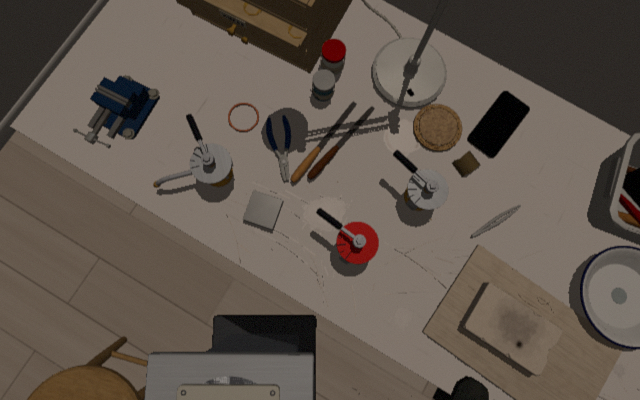

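The top view has three taps:
- (210,165): grey disc, with a thin bent nozzle reaching to (155,184) and its lever at (193,125). This matches nozzle_tap.
- (427,190): grey disc, no nozzle, so this should be capped_tap.
- (357,243): red, so a decoy.

I'll confirm with an enlarged crop and measure.

```bash
cat > h.py <<'E'
import numpy as np,cv2
from workcell import bot
def ray(n,u,v):
    p=bot.camera_params(n); T=p['T']
    d=T[:3,:3]@np.array([(u-p['cx'])/p['fx'],-(v-p['cy'])/p['fy'],-1.]); return T[:3,3],d
def onz(n,u,v,z):
    o,d=ray(n,u,v); return o+d*(z-o[2])/d[2]
def proj(n,P):
    p=bot.camera_params(n);T=p['T']; c=T[:3,:3].T@(np.asarray(P)-T[:3,3])
    return p['cx']+p['fx']*c[0]/-c[2], p['cy']-p['fy']*c[1]/-c[2]
def cloud(n,d):
    p=bot.camera_params(n);T=p['T']; v,u=np.mgrid[:400,:640]
    c=np.stack([(u-p['cx'])/p['fx']*d,-(v-p['cy'])/p['fy']*d,-d],-1)
    return c@T[:3,:3].T+T[:3,3]
E
python3 - <<'E'
from h import *
im=np.load('topi.npy'); s=np.load('scenei.npy')
a=cv2.resize(im[95:215,130:270],None,fx=5,fy=5,interpolation=cv2.INTER_CUBIC)
a=np.clip(a*1.6,0,255).astype(np.uint8)
cv2.imwrite('pics/ctop.png',a[:,:,::-1])
b=cv2.resize(s[120:200,255:345],None,fx=6,fy=6,interpolation=cv2.INTER_CUBIC)
cv2.imwrite('pics/cscene.png',b[:,:,::-1])
P=cloud('top',np.load('topd.npy'))
d=np.load('topd.npy')
# local heights around the nozzle tap
m=np.zeros((400,640),bool); m[95:215,145:245]=1; m&=d>0
for lo,hi in((.07,.082),(.088,.105),(.105,.116)):
    q=m&(P[...,2]>lo)&(P[...,2]<hi); v,u=np.nonzero(q); print(lo,q.sum(),P[q].mean(0),u.mean(),v.mean(),u.min(),u.max(),v.min(),v.max())
dark=m&(im.max(-1)<60)&(P[...,2]>.08); v,u=np.nonzero(dark);print('dark',dark.sum(),P[dark].mean(0),u.mean(),v.mean(),u.min(),u.max(),v.min(),v.max())
E
```

```text
0.07 1144 [0.50623069 0.03973601 0.07467961] 210.97465034965035 164.36101398601397 190 231 144 183
0.088 190 [0.53225664 0.05161574 0.10213307] 202.09473684210528 146.66842105263157 186 214 115 166
0.105 205 [0.5461076  0.05862576 0.1069428 ] 198.13658536585365 138.6439024390244 186 213 114 164
dark 208 [0.55644146 0.06314691 0.10440657] 196.34615384615384 133.64423076923077 186 214 114 167
```

View pics/ctop.png

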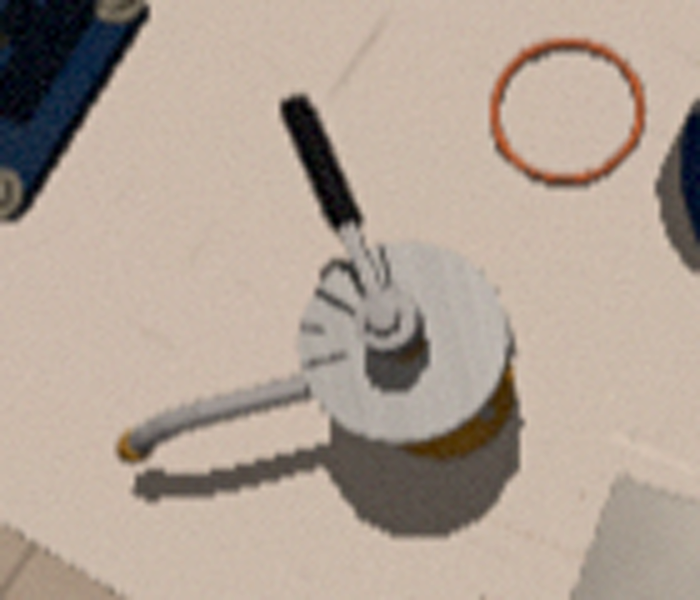

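View pics/cscene.png

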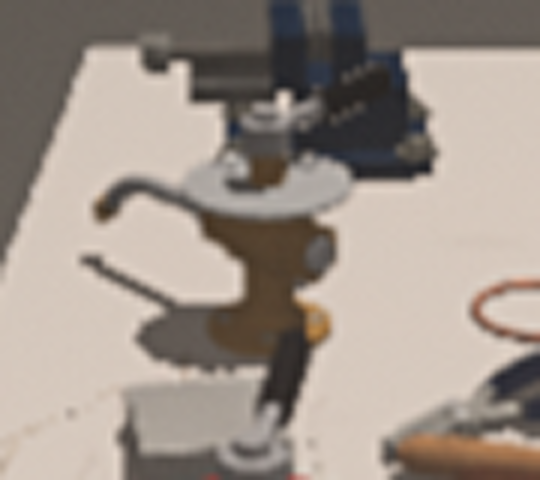

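The crop confirms the tap at (210,165): a steel nozzle with a bent, brass-tipped end at (156,184), and a lever sleeve running from about (199,139) to (189,114).

```bash
python3 - <<'E'
from h import *
im=np.load('topi.npy'); d=np.load('topd.npy'); P=cloud('top',d)
g=cv2.cvtColor(im,cv2.COLOR_RGB2GRAY)
m=np.zeros((400,640),np.uint8); m[105:150,180:208]=1
k=(m>0)&(im.max(-1)<55); v,u=np.nonzero(k); print(k.sum())
W=np.array([onz('top',a,b,.104) for a,b in zip(u,v)])[:,:2]
c=W.mean(0); e=np.linalg.svd(W-c)[2][0]; e*=np.sign(e[0]); t=(W-c)@e
print('sleeve c',c,'dir',e,'ext',t.min(),t.max())
hub=onz('top',207,159,.111); print('hub',hub)
dk=(np.abs(P[...,2]-.0755)<.004)&(d>0); dk[:, :180]=0; dk[:,240:]=0;dk[:140]=0;dk[190:]=0
cs,_=cv2.findContours(dk.astype(np.uint8),cv2.RETR_EXTERNAL,cv2.CHAIN_APPROX_NONE)
cc=max(cs,key=len)[:,0]; hull=cv2.convexHull(cc)[:,0]
el=cv2.fitEllipse(hull); print(el, 'disc c',onz('top',*el[0],.076))
n1=onz('top',192,172,.055);n2=onz('top',164,179,.055); nd=(n2-n1)[:2]; nd/=np.linalg.norm(nd)
print('nozzle dir',nd,np.degrees(np.arctan2(nd[1],nd[0])),'perp offset to hub', np.cross(nd,(hub-n1)[:2]))
yd=np.array([nd[1],-nd[0]])  # own +y = -x rotated -90deg
print('own y',yd,'lever dir from hub',c-hub[:2],np.linalg.norm(c-hub[:2]))
ang=lambda w:np.degrees(np.arctan2(w[1],w[0]))
print('angle of lever', ang(e)-ang(yd), ang(c-hub[:2])-ang(yd))
o=bot.get_obs()
from scipy.spatial.transform import Rotation as R
print(R.from_quat(o['tool_rot']).as_matrix().round(3))
# marks: angles in the disc
a=cv2.resize(g[140:190,180:235],None,fx=10,fy=10,interpolation=cv2.INTER_CUBIC); cv2.imwrite('pics/disc.png',a)
E
```

```text
169
sleeve c [0.56797107 0.06890933] dir [0.91102952 0.41234114] ext -0.043254014223093606 0.028292246941150918
hub [0.50607681 0.03894809 0.111     ]
((210.32806396484375, 163.45947265625), (39.915855407714844, 42.06999206542969), 72.95262908935547) disc c [0.50752072 0.0407705  0.076     ]
nozzle dir [-0.2744438   0.96160314] 105.92887106447424 perp offset to hub 0.0010550193350027139
own y [0.96160314 0.2744438 ] lever dir from hub [0.06189426 0.02996124] 0.068764633879412
angle of lever 8.423115417137023 9.90142205612323
[[-0.001 -0.929  0.37 ]
 [-0.002  0.37   0.929]
 [-1.     0.    -0.002]]<stdin>:15: DeprecationWarning: Arrays of 2-dimensional vectors are deprecated. Use arrays of 3-dimensional vectors instead. (deprecated in NumPy 2.0)
```

View pics/disc.png

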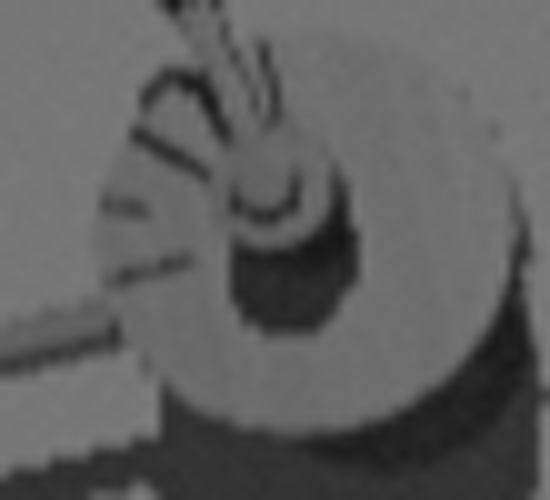

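```bash
cat >> h.py <<'E'
from scipy.spatial.transform import Rotation as R
AX=np.array([.507,.0398])
def goal(lev_deg,r,z):
    """world lever angle -> units for the move from the measured pose (tool z at lev-90)"""
    a=np.radians(lev_deg); p=np.r_[AX+r*np.array([np.cos(a),np.sin(a)]),z]
    zz=np.array([np.sin(a),-np.cos(a),0]); xx=np.array([0,0,-1.]); M=np.c_[xx,np.cross(zz,xx),zz]
    o=bot.get_obs(); M0=R.from_quat(o['tool_rot']).as_matrix()
    t=M0.T@(p-o['eef_pos']); w=R.from_matrix(M0.T@M).as_rotvec()
    print('clock',o['clock'],'pos',o['eef_pos'].round(4),'target',p.round(4),'\nshift',(t/.25).round(3),'turn',(w/.5).round(3),'F',o['ft_force'].round(1),'grip',o['grip_width'].round(4),'q',o['joint_pos'].round(2))
E
python3 - <<'E'
from h import *
d=np.load('topd.npy'); P=cloud('top',d)
print('max z by region: vice',[P[65:150,70:165][P[65:150,70:165][...,2]<1][:,k].max().round(3) for k in range(3)],P[65:150,70:165].reshape(-1,3).min(0))
v=P[65:150,70:165].reshape(-1,3); v=v[v[:,2]>.03]; print('vice box',v.min(0),v.max(0))
for n,a,b in(('mid',(193.5,153.2),(200.5,157.5)),('full',(192,167.5),(198.5,166.2))):
    A=onz('top',*a,.076);B=onz('top',*b,.076); e=A-B; q=(A+B)/2-np.r_[AX,.076]
    print(n,np.degrees(np.arctan2(e[1],e[0])),np.degrees(np.arctan2(q[1],q[0])))
goal(25,.07,.231)
E
```

```text
max z by region: vice [np.float64(0.75), np.float64(0.374), np.float64(0.857)] [ 0.29049329 -0.14510073 -0.00672372]
vice box [ 0.29049329 -0.14510073  0.03000613] [0.69574639 0.32210129 0.8573821 ]
mid 59.14043807020965 59.46360017397221
full 103.08714302434805 103.09087303993957Traceback (most recent call last):
  File "<stdin>", line 8, in <module>
  File "h.py", line 23, in goal
    print('clock',o['clock'],'pos',o['eef_pos'].round(4),'target',p.round(4),'\nshift',(t/.25).round(3),'turn',(w/.5).round(3),'F',o['ft_force'].round(1),'grip',o['grip_width'].round(4),'q',o['joint_pos'].round(2))
                                                                                                                                                                 ^^^^^^^^^^^^^^^^^^^^^
AttributeError: 'float' object has no attribute 'round'
```

>>> apply_moves(targets=[0,-1.0,-0.45,1.0,0,0,0.5,0,-1.0,-0.45,1.0,0,0,0.5,0,-1.0,-0.45,1.0,0,0,0.5,0,-1.0,-0.45,1.0,0,0,0.5,0,-1.0,-0.45,1.0,0,0,0.5,0,-1.0,-0.45,1.0,0,0,0.5,0,-1.0,-0.45,1.0,0,0,0.5,0,-1.0,-0.45,1.0,0,0,0.5])

```text
clock: 0.77
eef_pos: [0.3781, 0.2642, 0.2309]
tool_rot: [-0.238, 0.666, 0.237, 0.666]
ft_force: [-0.0, -0.4, 0.3]
grip_width: 0.0427
```

```bash
sed -i "s/o\['grip_width'\].round(4)/round(float(o['grip_width']),4)/" h.py
python3 - <<'E'
from h import *
d=np.load('topd.npy'); P=cloud('top',d)
v=P[65:150,70:165][d[65:150,70:165]>.2]; v=v[v[:,2]>.03]; print('vice box',v.min(0),v.max(0))
goal(25,.07,.231)
E
```

```text
vice box [0.53461067 0.19152749 0.03000613] [0.69574639 0.32210129 0.08317909]
clock 0.7667 pos [0.3781 0.2642 0.2309] target [0.5704 0.0694 0.231 ] 
shift [ 1.00e-03 -1.09e+00  1.02e-01] turn [3.64e+00 2.00e-03 3.00e-03] F [-0.  -0.4  0.3] grip 0.0427 q [ 0.61  0.16 -0.09  1.31 -0.    1.5 ]
```

>>> apply_moves(targets=[0,-1.0,0.1,1.0,0,0,0.5,0,-1.0,0.1,1.0,0,0,0.5,0,-1.0,0.1,1.0,0,0,0.5,0,-1.0,0.1,1.0,0,0,0.5,0,-1.0,0.1,1.0,0,0,0.5,0,-1.0,0.1,1.0,0,0,0.5,0,-1.0,0.1,1.0,0,0,0.5])

```text
clock: 1.35
eef_pos: [0.5582, 0.0866, 0.2298]
tool_rot: [-0.066, 0.704, 0.065, 0.704]
ft_force: [0.3, -0.9, 0.1]
grip_width: 0.0429
```

>>> apply_moves(targets=[0,0,0,1.0,0,0,0.5,0,0,0,1.0,0,0,0.5,0,0,0,1.0,0,0,0.5,0,0,0,1.0,0,0,0.5,0,0,0,1.0,0,0,0.5])

```text
clock: 1.77
eef_pos: [0.5538, 0.0919, 0.2307]
tool_rot: [0.109, 0.699, -0.109, 0.698]
ft_force: [-0.1, -0.4, -0.5]
grip_width: 0.0427
```

```bash
python3 -c "
from h import *
goal(25,.07,.15)"
```

```text
clock 1.7667 pos [0.5538 0.0919 0.2307] target [0.5704 0.0694 0.15  ] 
shift [ 0.323 -0.065  0.091] turn [ 1.65  -0.002  0.002] F [-0.1 -0.4 -0.5] grip 0.0427 q [0.16 0.36 0.18 1.38 0.   2.04]
```

>>> apply_moves(targets=[0,-0.065,0.09,1.0,0,0,0.5,0,-0.065,0.09,1.0,0,0,0.5,0,-0.065,0.09,1.0,0,0,0.5,0,-0.065,0.09,1.0,0,0,0.5,0,-0.065,0.09,1.0,0,0,0.5])

```text
clock: 2.18
eef_pos: [0.5705, 0.0693, 0.2309]
tool_rot: [0.277, 0.651, -0.278, 0.65]
ft_force: [0.7, -0.0, -0.3]
grip_width: 0.0428
```

>>> apply_moves(targets=[0.25,0,0,0.65,0,0,0.5,0.25,0,0,0.65,0,0,0.5,0.25,0,0,0.65,0,0,0.5,0.25,0,0,0.65,0,0,0.5,0.25,0,0,0.65,0,0,0.5])

```text
clock: 2.6
eef_pos: [0.5708, 0.0692, 0.1688]
tool_rot: [0.378, 0.598, -0.378, 0.598]
ft_force: [0.7, -0.4, 1.0]
grip_width: 0.0426
```

```bash
python3 - <<'E'
from h import *
goal(25,.07,.082)
for n,(x0,x1,y0,y1) in (('top',(120,280,90,210)),('scene',(230,390,90,210))):
    im,_=bot.camera(n); b=cv2.resize(im[y0:y1,x0:x1],None,fx=4,fy=4,interpolation=cv2.INTER_CUBIC); cv2.imwrite(f'pics/pre_{n}.png',b[:,:,::-1])
E
```

```text
clock 2.6 pos [0.5708 0.0692 0.1688] target [0.5704 0.0694 0.082 ] 
shift [ 0.347 -0.001 -0.001] turn [ 0.015 -0.     0.   ] F [ 0.7 -0.4  1. ] grip 0.0426 q [0.12 0.42 0.1  1.25 0.   2.82]
```

View pics/pre_scene.png

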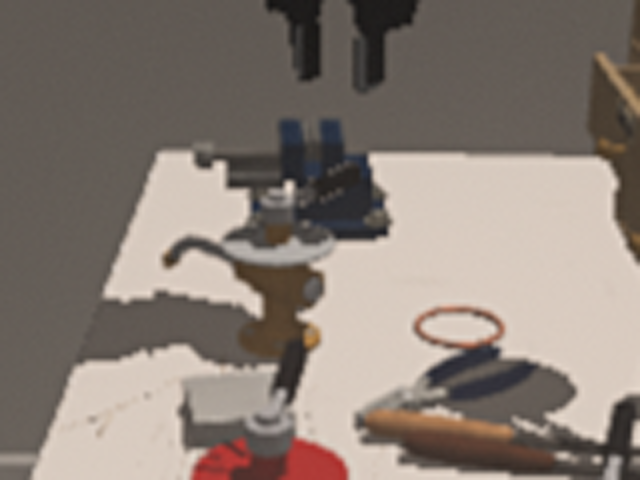

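View pics/pre_top.png

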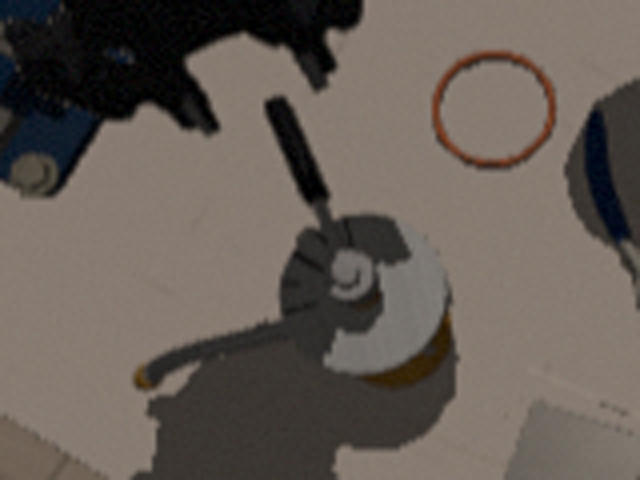

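The fingers (top-crop tips at (212,130) and (322,85)) straddle the line of the sleeve at (270,100)–(320,195). I'll descend, then close.

>>> apply_moves(targets=[0.1,0,0,0,0,0,0.5,0.2,0,0,0,0,0,0.5,0.3,0,0,0,0,0,0.5,0.34,0,0,0,0,0,0.5,0.34,0,0,0,0,0,0.5])

```text
clock: 3.12
eef_pos: [0.5691, 0.0686, 0.0818]
tool_rot: [0.378, 0.598, -0.38, 0.596]
ft_force: [0.2, 0.1, -0.8]
grip_width: 0.0425
```

```bash
python3 - <<'E'
from h import *
goal(25,.07,.082)
for n,(x0,x1,y0,y1) in (('top',(120,280,90,210)),('scene',(230,390,90,210))):
    im,_=bot.camera(n); b=cv2.resize(im[y0:y1,x0:x1],None,fx=4,fy=4,interpolation=cv2.INTER_CUBIC); cv2.imwrite(f'pics/low_{n}.png',b[:,:,::-1])
E
```

```text
clock 3.1167 pos [0.5691 0.0686 0.0818] target [0.5704 0.0694 0.082 ] 
shift [-0.001  0.006 -0.001] turn [ 0.006 -0.003  0.009] F [ 0.2  0.1 -0.8] grip 0.0425 q [ 0.12  0.49 -0.03  1.05  0.    2.82]
```

View pics/low_top.png

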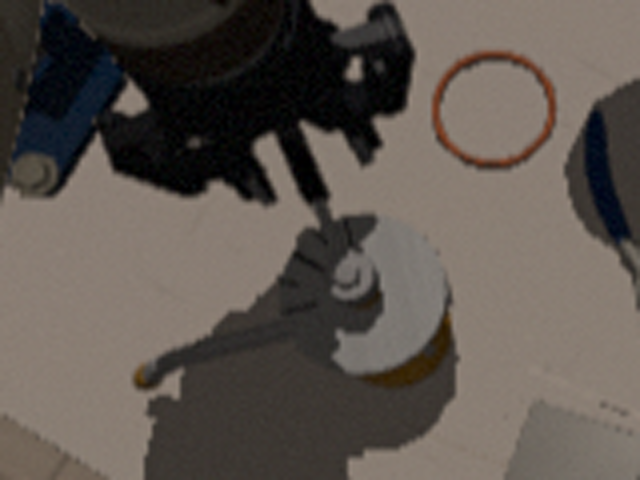

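View pics/low_scene.png

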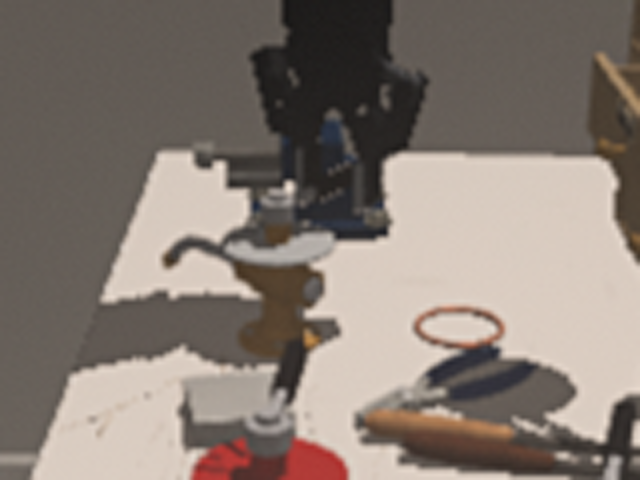

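Top crop: the sleeve, ending at (320,200), sits midway between the fingers at (265,195) and (370,155). I'll close now.

>>> apply_moves(targets=[0,0,0,0,0,0,0.25,0,0,0,0,0,0,0.1,0,0,0,0,0,0,0,0,0,0,0,0,0,0,0,0,0,0,0,0,0,0,0,0,0,0,0,0,0,0,0,0,0,0,0])

```text
clock: 3.8
eef_pos: [0.5719, 0.0705, 0.086]
tool_rot: [0.381, 0.596, -0.378, 0.597]
ft_force: [-1.4, 4.0, 5.5]
grip_width: 0.0104
```

```bash
python3 - <<'E'
from h import *
for a in (25,34,43,51,60): goal(a,.07,.082)
o=bot.get_obs(); z=R.from_quat(o['tool_rot']).as_matrix()[:,2]; print('tool lever ang',np.degrees(np.arctan2(z[1],z[0]))+90, 'pos ang',np.degrees(np.arctan2(*(o['eef_pos'][:2]-AX)[::-1])))
E
```

```text
clock 3.8 pos [0.5719 0.0705 0.086 ] target [0.5704 0.0694 0.082 ] 
shift [ 0.016 -0.007  0.002] turn [ 0.003 -0.004 -0.009] F [-1.4  4.   5.5] grip 0.0104 q [ 0.12  0.49 -0.03  1.05  0.    2.82]
clock 3.8 pos [0.5719 0.0705 0.086 ] target [0.565  0.0789 0.082 ] 
shift [ 0.016 -0.011 -0.042] turn [-0.311 -0.004 -0.009] F [-1.4  4.   5.5] grip 0.0104 q [ 0.12  0.49 -0.03  1.05  0.    2.82]
clock 3.8 pos [0.5719 0.0705 0.086 ] target [0.5582 0.0875 0.082 ] 
shift [ 0.016 -0.021 -0.085] turn [-0.625 -0.003 -0.01 ] F [-1.4  4.   5.5] grip 0.0104 q [ 0.12  0.49 -0.03  1.05  0.    2.82]
clock 3.8 pos [0.5719 0.0705 0.086 ] target [0.5511 0.0942 0.082 ] 
shift [ 0.016 -0.035 -0.121] turn [-0.905 -0.002 -0.01 ] F [-1.4  4.   5.5] grip 0.0104 q [ 0.12  0.49 -0.03  1.05  0.    2.82]
clock 3.8 pos [0.5719 0.0705 0.086 ] target [0.542  0.1004 0.082 ] 
shift [ 0.016 -0.058 -0.159] turn [-1.219e+00 -1.000e-03 -1.000e-02] F [-1.4  4.   5.5] grip 0.0104 q [ 0.12  0.49 -0.03  1.05  0.    2.82]
tool lever ang 25.08156055457802 pos ang 25.354936493061807
```

>>> apply_moves(targets=[0,0,-0.015,-0.105,0,0,0,0,-0.0015,-0.029,-0.209,0,0,0,0,-0.0035,-0.044,-0.314,0,0,0,0,-0.006,-0.058,-0.419,0,0,0,0,-0.0095,-0.0725,-0.524,0,0,0,0,-0.0135,-0.0865,-0.628,0,0,0,0,-0.0135,-0.0865,-0.628,0,0,0])

```text
clock: 4.38
eef_pos: [0.5599, 0.0891, 0.086]
tool_rot: [0.283, 0.648, -0.279, 0.65]
ft_force: [-0.6, 6.0, 5.3]
grip_width: 0.0108
```

```bash
python3 - <<'E'
from h import *
goal(60,.07,.082)
o=bot.get_obs(); z=R.from_quat(o['tool_rot']).as_matrix()[:,2]; print('tool lever ang',np.degrees(np.arctan2(z[1],z[0]))+90, 'pos ang',np.degrees(np.arctan2(*(o['eef_pos'][:2]-AX)[::-1])),o['ft_torque'])
E
```

```text
clock 4.3833 pos [0.5599 0.0891 0.086 ] target [0.542  0.1004 0.082 ] 
shift [ 0.016 -0.021 -0.082] turn [-0.586  0.001 -0.011] F [-0.6  6.   5.3] grip 0.0108 q [ 0.16  0.47 -0.06  1.04  0.    2.54]
tool lever ang 43.20901890896073 pos ang 42.98326802945692 [ 1.16837503  0.30031207 -0.12206422]
```

>>> apply_moves(targets=[0,0,-0.015,-0.105,0,0,0,0,-0.0015,-0.029,-0.209,0,0,0,0,-0.0035,-0.044,-0.314,0,0,0,0,-0.006,-0.058,-0.419,0,0,0,0,-0.0095,-0.0725,-0.524,0,0,0,0,-0.013,-0.084,-0.61,0,0,0,0,-0.013,-0.084,-0.61,0,0,0])

```text
clock: 4.97
eef_pos: [0.5438, 0.102, 0.086]
tool_rot: [0.181, 0.683, -0.177, 0.685]
ft_force: [1.3, 5.2, 5.7]
grip_width: 0.011
```

>>> apply_moves(targets=[0,0,0,0,0,0,0.15,0,0,0,0,0,0,0.3,0,0,0,0,0,0,0.5,0,0,0,0,0,0,0.5,0,0,0,0,0,0,0.5,0,0,0,0,0,0,0.5])

```text
clock: 5.47
eef_pos: [0.5417, 0.0997, 0.0835]
tool_rot: [0.18, 0.684, -0.18, 0.684]
ft_force: [0.7, 0.1, 0.1]
grip_width: 0.0427
```

>>> apply_moves(targets=[-0.1,0,0,0,0,0,0.5,-0.2,0,0,0,0,0,0.5,-0.35,0,0,0,0,0,0.5,-0.5,0,0,0,0,0,0.5,-0.6,0,0,0,0,0,0.5,-0.6,0,0,0,0,0,0.5])

```text
clock: 5.97
eef_pos: [0.5452, 0.1005, 0.2406]
tool_rot: [0.182, 0.68, -0.178, 0.688]
ft_force: [0.9, 0.6, 0.0]
grip_width: 0.0425
```

>>> apply_moves(targets=[0,0.2,-0.4,0,0,0,0.5,0,0.2,-0.4,0,0,0,0.5,0,0.2,-0.4,0,0,0,0.5,0,0.2,-0.4,0,0,0,0.5,0,0.2,-0.4,0,0,0,0.5])

```text
clock: 6.38
eef_pos: [0.4785, 0.1936, 0.2335]
tool_rot: [0.178, 0.684, -0.179, 0.684]
ft_force: [0.3, -0.3, 0.5]
grip_width: 0.0425
```

```bash
python3 - <<'E'
from h import *
im,d=bot.camera('top'); cv2.imwrite('pics/after.png',im[:,:,::-1])
b=cv2.resize(im[95:215,130:270],None,fx=5,fy=5,interpolation=cv2.INTER_CUBIC); cv2.imwrite('pics/after_c.png',np.clip(b*1.5,0,255).astype(np.uint8)[:,:,::-1])
print(bot.get_obs()['eef_pos'],bot.get_obs()['ft_force'])
E
```

```text
[0.47919687 0.19282017 0.23345403] [ 0.17852935 -0.44014946  0.88543207]
```

View pics/after_c.png

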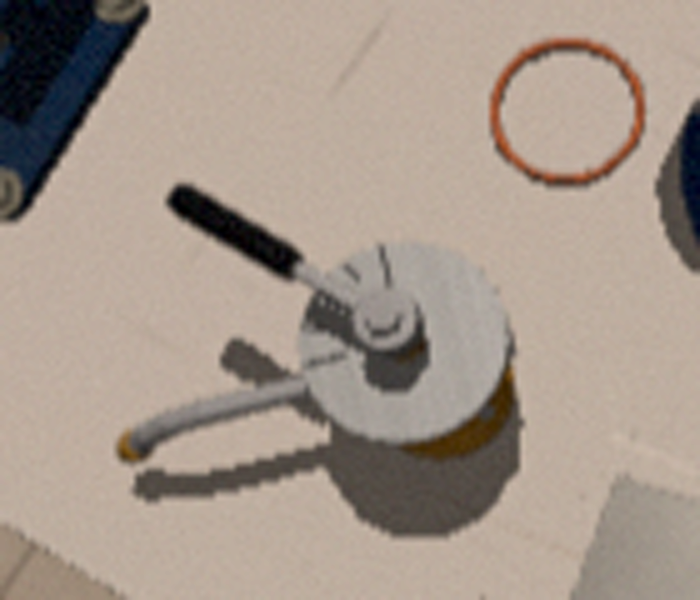

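View pics/after.png

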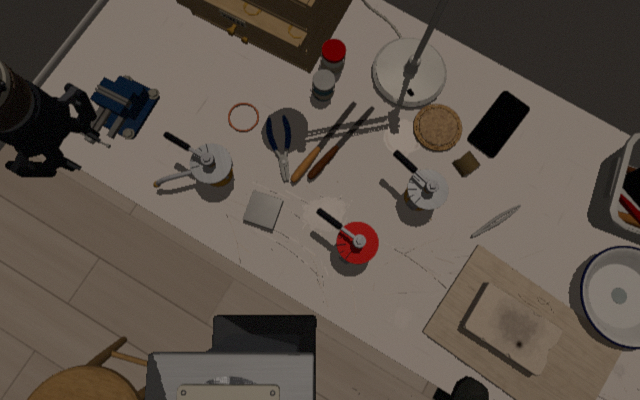

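The lever now points to crop (180,195), roughly between the shut mark at (384,265) and the full mark at (325,358). The capped lever at (405,162) looks unmoved. I'll measure both.

```bash
python3 - <<'E'
from h import *
im,d=bot.camera('top'); im0=np.load('topi.npy')
ang=lambda w:np.degrees(np.arctan2(w[1],w[0]))
m=np.zeros((400,640),bool); m[125:152,160:191]=1
k=m&(im.max(-1)<55); v,u=np.nonzero(k)
W=np.array([onz('top',a,b,.104) for a,b in zip(u,v)])[:,:2]; c=W.mean(0); e=np.linalg.svd(W-c)[2][0]; e*=np.sign(e[0])
hub=onz('top',207,159,.111)[:2]
print('lever',k.sum(),ang(e),ang(c-hub),ang(c-AX))
for n,a,b in(('shut',(206.2,144),(207.8,152)),('full',(192,167.5),(198.5,166.2))):
    A=onz('top',*a,.076);B=onz('top',*b,.076); q=(A+B)/2-np.r_[AX,.076]; print(n,ang(A-B),ang(q))
r=(slice(145,185),slice(385,430))
print('capped diff',np.abs(im[r].astype(int)-im0[r]).mean(),np.abs(im[r].astype(int)-im0[r]).max())
o=bot.get_obs(); print(o['clock'],o['eef_pos'],o['joint_vel'].round(3))
E
```

```text
lever 172 59.16242844415144 59.103128840615135 59.39790237690626
shut 14.116041544010697 16.327890757249722
full 103.08714302434805 103.09087303993957
capped diff 1.5933333333333333 15
6.4833 [0.47963153 0.19231511 0.23348711] [-0.021  0.005  0.007  0.001  0.003  0.001]
```

```bash
python3 -c "
from workcell import bot
print(bot.job_done())"
```

```text
the job is handed in; nothing more can be done
None
```

The nozzle tap's lever is set at about 45° and released, and the job is handed in. I gripped its sleeve, turned it about 35° anticlockwise round its axis, opened the fingers and backed off to 0.23 m above the bench. This took about 6.5 s.

- **Nozzle lever:** in the last picture it points at 59.2° in the world frame. The shut and full marks put half open at 58.6–59.7°, and the nozzle's direction puts it at 60.9°. The two references disagree by about 2°, so the lever is at about 43–45.5° from shut, well inside the ±11° allowed.
- **Capped tap:** its picture patch matches the first one apart from noise, so its lever hasn't moved. I didn't measure its angle directly.
- **Contact:** wrist force read no more than about 8 N at the end of any move, and near zero after release. The arm was clear of everything when I handed in.

No checks failed.

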